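# Load a reagent cassette into the analyser dock until it clicks

## Task

Lift the white reagent cassette out of its grey cradle by the middle of its body and lay it flat on the metal ledge in front of the white dock, nose towards the dock's mouth, and let go of it. Then take it again by the narrow grey grip at its tail and push it gently into the dock until the sprung ball inside clicks into its side notch and it stays held when you let go; the stop is set deeper or shallower each time, so feel for it and do not ram the buffer at the back. Leave the cup, the tape roll and the timer where they stand.

Things in the scene. Friction and masses are not known exactly. Their poses are not given: they have to be found in the camera images.
- cassette: White plastic block 100 x 50 x 40 mm (x, y, z), chamfered nose, grey tail grip behind; loose, 0.18 to 0.35 kg. Origin: centre of the white body's underside; z up, x to the nose: body spans x -50..50, y -25..25, z 0..40 mm. Tail grip: x -80..-50, y -10..10, z 6..34 mm. Upright notch in the +y side, 6 mm deep, x 14..34 mm. Starts lying in the cradle along its x.
- cassette_tail (a point): Middle of the cassette's tail grip (65 mm behind the body's origin, 20 mm above its underside); axes as the cassette.
- cradle: Grey fixed cradle, base plate 8 mm thick, 160 x 80 mm. Origin on the bench under the cassette's start position, x to the nose end. Cheeks 46 mm high stand 5 mm beside the tail grip (fingers do not fit there); cheeks 30 mm high 3 mm beside the nose, an end wall beyond. From x -50 to +40 mm the body's sides are free. The cassette lifts straight up.
- dock: White fixed housing 110 mm wide, 66 high, 139 deep, metal ledge in front. Origin on the bench under the middle of its mouth; x points into the dock, z up. Ledge and channel floor: one flat plate 70 mm wide, top at z 12 mm; the ledge spans x -120..0 mm. Channel 52 mm wide, 43 high, slick (friction 0.2); mouth flared from about 64 mm at x 0 to 52 mm at x 20 mm.
- dock_mouth (a point): Middle of the dock's mouth on the ledge's top (12 mm above the dock's origin), axes as the dock. The cassette enters nose first, its x along the dock's x. Ball, ejector and buffer are one hidden unit, set anew each time up to 10 mm deeper or shallower: when held, the cassette's origin is 27 to 51 mm past the mouth, the rear of its white body up to 23 mm outside.
- ball (a joint): Sprung ball in the dock's +y wall, hidden: 0 = fully out (free, or clicked in the notch), 0.003 to 0.005 m = pressed back by the cassette's side. 4 N preload, 0.4 N/mm. The nose meets it 20 to 25 mm before home; pushing past it takes 5 to 12 N, for a moment up to 20 N if the cassette goes in crooked.
- ejector (a joint): Sprung pad that the nose presses back over the last 11 mm: 0 = free, 0.008 to 0.0115 m when the cassette is held by the ball, 0.0115 m when it touches the buffer. Pushes back with 1.1 to 1.8 N.
- buffer (a joint): Stiff buffer up to 3 mm beyond the click: 0 = not loaded; gives way from 16 N on, 8 N/mm (0.0025 m = 36 N = rammed). Feeling it means that the cassette is home.
- specimen_cup: Bystander: specimen cup, 56 mm wide, 54 mm high, standing; origin at the centre of its underside.
- indicator_tape: Bystander: flat roll of tape, 66 mm wide, 19 mm high; origin at the centre of its underside.
- lab_timer: Bystander: small timer, 68 x 66 x 18 mm; origin at the centre of its underside.
Things that resemble listed ones, but are neither listed nor needed, are in the scene too. What is shaped like the cassette but orange is not meant.

How it is judged:
By the outcome, as a careful person would: the job done as asked, in the order asked, and still so for the second after the job is handed in, with the robot touching nothing.
It also fails if it takes over 61 s, if anything falls off the work surface, if the arm or the gripper's body presses on something with over 40 N, if the wrist force passes 120 N, or if a joint passes its speed limit or range.

## Robot

A 6-joint arm with a two-finger parallel gripper is mounted at the origin on a cart in front of the work surface, level with it; the furniture and walls round the work are solid. World frame = base frame: x ahead of the robot, y to its left, z up, the work surface at z = 0. Lengths are in m, angles in degrees, forces in N, time in s.
With the tool pointing down it reaches from about 0.35 to 0.875 m from the base axis. Payload 15.5 kg.
Tool frame: the origin (TCP) lies midway between the tips of the shut fingers; the grasp point (between the pads) lies 19 mm behind it (r.pinch_z is the distance from the TCP to the grasp point, in m); z points along the fingers, y is the line along which they close (so a half turn about z gives the same grasp; the last joint's range is limited). The gripper opens to 85 mm and grips with 20 to 120 N. Pads are 22 mm wide; open, the fingers measure 114 mm over their backs; the gripper's body (76 mm by 85 mm) begins 54 mm behind the grasp point. The pads swing forward as they close: fully open they stand 13 mm farther back than shut.
Start: joints at [66.836, 28.281, 77.091, -0, 74.628, -5.472], TCP at [0.19, 0.595, 0.231] pointing down, gripper open.
Joint ranges: [-166.48, 166.48], [-47.26, 123.95], [12.59, 153.08], [-70.14, 250.14], [6.76, 159.57], [-176.63, 176.63]. Speed limits (degrees/s): [108.29, 108.29, 147.25, 172.46, 172.46, 172.46].

## Interface

Orientations are given as [roll, pitch, yaw] about the fixed x, y, z axes, in that order (R = Rz(yaw) Ry(pitch) Rx(roll)).
In Python, from workcell import telemetry, viewer, order, r gives the robot as it stands.
- The arm moves only by the tool carry_out, never from a script. Its argument "deltas" is a list of rows, each an object with "linear": the shift along the world's x, y, z in cm, a list of three; "dr": the turn, a rotation vector about the world's x, y, z in degrees, a list of three. In form: [{"linear": [x, y, z], "dr": [rx, ry, rz]}, ...]. A call has 1 to 12 rows; each row is the pose to reach, as a shift and turn from the pose commanded when the call began; what a row does not reach only later rows make up. A row lasts 1/12 s, in which the tool goes at most 41.7 mm and 7.16 degrees, less where a joint would pass 70% of its speed; a pose out of reach is approached as far as the arm can. A call with a gripper value outside its range is refused whole. "claw" is the finger opening in cm, from 0 to 8.54, set as the call begins (left out, the last holds). The fingers move at their own pace and stop on an object; "squeeze" is the grip in N (left out, the last holds). Time passes only in rows, so rows that repeat a pose let the fingers close. It gives the time, the measured TCP pose, the force, the opening and the grip force at its end, in the units of the state.
- telemetry.get_obs(): the state, without advancing time (a new reading comes with each control period).
- viewer.snapshot(name): name is "side" or "top"; returns the picture (480x640x3 uint8, blue, green, red); there is no depth.
- viewer.get_calibration(name): a dict with "mtx" (3x3 intrinsics, pixels), "world_to_cam" (4x4, takes a point from world to camera coordinates). Camera axes: x right, y down, z forward; pixel columns grow to the right and rows downward; lengths in m; the calibration is good to about 2 mm. A picture is of the moment at which its call begins. get_calibration takes no time and is no camera call.
- order.finish_job(): hands the job in; it is judged then, once.
The state is a dict: "time_s": time; "joints": joint angles; "qvel": joint speeds; "joint_torque": joint torques, N m; "eef_pos": TCP position; "tool_rot": TCP orientation; "contact_force": force on the tool from outside, world axes, zero at the start; "wrist_torque": the same for the moment, N m; "finger_gap": finger opening in m; "gripper_force": force on a finger pad.
Only numpy, scipy, OpenCV 4.12 (cv2) and the standard library are available. Lean on these libraries where they do the work, as an engineer would, in place of code of your own. Each camera call takes 0.05 s, during which the arm holds its last target. There are 200 camera calls.

## Working session

There is one attempt and no reset: what is moved stays moved. The work goes in short steps, Python scripts to look and compute and a tool call to move; the robot and the scene stay as the last step left them, time stands still between calls to the robot, and variables do not carry over. Pictures are saved under pics/ and viewed, at most 10 in all, crops included, and the job is handed in when it is done.

Besides the shell and the picture viewer there is one more tool, called after "Call:" by a JSON object that holds its "api" and its "payload", one argument or row to a line. carry_out: Moves the arm, as the interface text tells. Its arguments: {"type":"object","properties":{"deltas":{"type":"array"},"claw":{"type":"number"},"squeeze":{"type":"number"}},"required":["deltas"]}

```bash
mkdir -p pics
python3 - <<'E'
from workcell import telemetry, viewer, order, r
import cv2
for n in("top","side"):
    im=viewer.snapshot(n); cv2.imwrite(f"pics/{n}0.png",im)
    c=viewer.get_calibration(n); print(n,c["mtx"].tolist(),c["world_to_cam"].tolist() if hasattr(c["world_to_cam"],'tolist') else c["world_to_cam"])
print(telemetry.get_obs(), r.pinch_z)
E
```

```text
top [[559.8239601579724, 0.0, 326.28856209795043], [0.0, 559.8239601579724, 242.11271012911712], [0.0, 0.0, 1.0]] [[0.00850426896280916, -0.9999232914967963, 0.009004917080193024, -0.0038908575880955715], [-0.9955195918345254, -0.00931420420493558, -0.0940956315332904, 0.535836672914454], [0.09417228723477093, -0.008164356817393036, -0.995522437514459, 1.224727842681888], [0.0, 0.0, 0.0, 1.0]]
side [[512.3603654881017, 0.0, 321.54859360315635], [0.0, 512.3603654881017, 246.69185660249443], [0.0, 0.0, 1.0]] [[0.9999373600505957, -0.006153653534368643, 0.009349252548971957, -0.5426051604956319], [0.005269622951891593, -0.47809970307429334, -0.8782897614080546, 0.05004613977846228], [0.00987456576211856, 0.8782840124176525, -0.4780373274991799, 1.0658176658773746], [0.0, 0.0, 0.0, 1.0]]
{'time_s': 0.1, 'joints': array([ 6.68350369e+01,  2.83115932e+01,  7.71239364e+01, -4.28631284e-04,
        7.46280247e+01, -5.47092456e+00]), 'qvel': array([-0.03618275, -0.04176219, -0.0798915 , -0.00221284, -0.00462448,
        0.07125   ]), 'joint_torque': array([ 3.04312045e-03, -8.83588672e+01, -3.84566188e+01,  2.69291559e-04,
        4.98211593e-03,  6.90028992e-05]), 'eef_pos': array([0.18982102, 0.59513605, 0.23075486]), 'tool_rot': array([-1.79936696e+02, -5.64802446e-03,  1.62306072e+02]), 'contact_force': array([-0.49529799,  0.24023778,  0.74252048]), 'wrist_torque': array([ 0.01102743,  0.00520367, -0.00738158]), 'gripper_force': 0.0, 'finger_gap': 0.0854096186852999} 0.0187
```

View pics/top0.png

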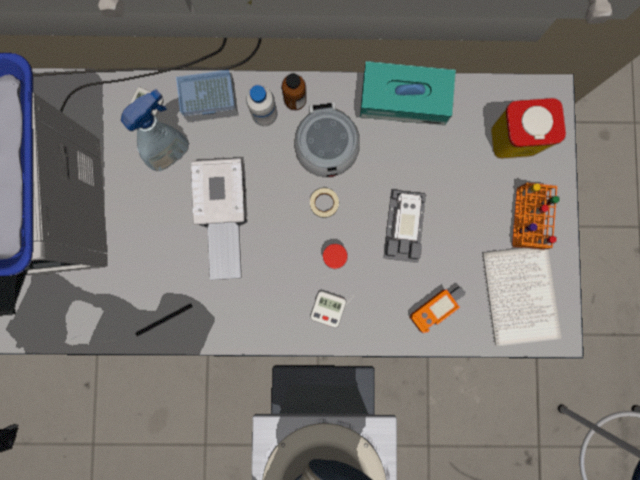

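View pics/side0.png

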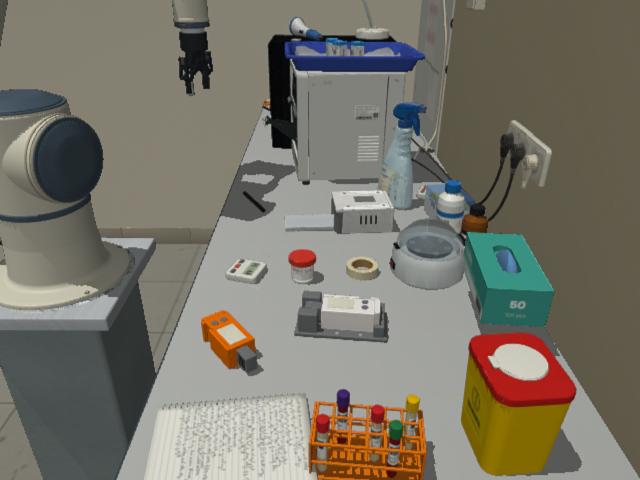

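The top view shows the white cassette in the grey cradle at (406,224), with the tail at the bottom and the nose up. The orange look-alike at (436,308) is not meant. The dock is at (218,190) with its ledge at (225,250), mouth towards the robot. The cup is at (335,254), the tape at (324,202) and the timer at (328,308). An enlarged crop will confirm this and give edges.

```bash
cat > h.py <<'E'
import numpy as np, cv2
from workcell import telemetry, viewer, order, r
def ray(n,uv,z):
    c=viewer.get_calibration(n);M=np.array(c["mtx"]);T=np.array(c["world_to_cam"]);R=T[:3,:3];o=-R.T@T[:3,3]
    d=R.T@np.linalg.solve(M,np.array([uv[0],uv[1],1.]));return o+d*(z-o[2])/d[2]
def proj(n,p):
    c=viewer.get_calibration(n);M=np.array(c["mtx"]);T=np.array(c["world_to_cam"])
    q=M@(T[:3,:3]@np.array(p)+T[:3,3]);return q[:2]/q[2]
E
python3 - <<'E'
import cv2,numpy as np
t=cv2.imread("pics/top0.png");s=cv2.imread("pics/side0.png")
k=cv2.INTER_CUBIC
a=cv2.resize(t[180:270,375:435],None,fx=5,fy=5,interpolation=k)   #300x450
b=cv2.resize(t[150:285,180:255],None,fx=4,fy=4,interpolation=k)[:450] #300x540
b=cv2.resize(t[150:285,180:255],(250,450),interpolation=k)
cv2.imwrite("pics/c1.png",np.hstack([a,b]))
a=cv2.resize(s[280:345,285:400],(800,452),interpolation=k)
cv2.imwrite("pics/c2.png",a)
E
```

```text
(no output)
```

View pics/c1.png

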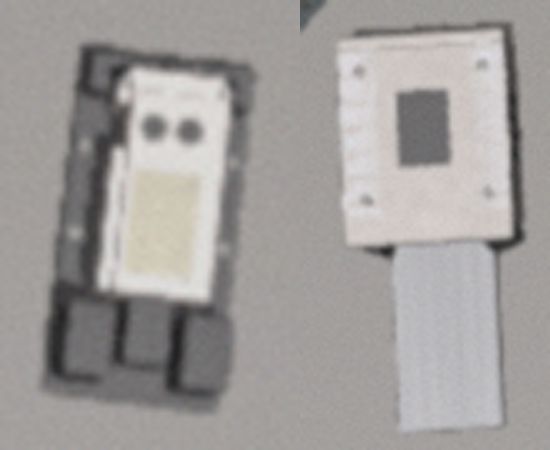

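The crop confirms it: the white body sits in the grey cradle with its notch on the left (+y) side towards the nose. The dock's ledge runs down from the mouth at about (223,223). Now measuring from masks.

Run:
```python
from h import *
t=cv2.imread("pics/top0.png");g=cv2.cvtColor(t,cv2.COLOR_BGR2GRAY)
def line(n,pts):
    vx,vy,x,y=cv2.fitLine(np.float32(pts),cv2.DIST_HUBER,0,.01,.01).ravel();return np.array([x,y]),np.array([vx,vy])
def edge(p,q,off,n=15,im=g,h=4,tr=.12):
    # subpixel max-gradient points along normals of segment p-q; returns fitted pts
    p,q=np.array(p,float),np.array(q,float);d=(q-p)/np.linalg.norm(q-p);nn=np.array([-d[1],d[0]]);o=[]
    for a in np.linspace(tr,1-tr,n):
        c=p+a*(q-p);s=np.arange(-h,h+.01,.1);P=c+s[:,None]*nn
        v=cv2.remap(im,np.float32(P[:,:1]),np.float32(P[:,1:]),cv2.INTER_LINEAR).ravel().astype(float)
        v=cv2.GaussianBlur(v[:,None],(1,9),2).ravel() if 0 else np.convolve(v,np.ones(7)/7,'same')
        gr=np.abs(np.gradient(v));gr[:8]=0;gr[-8:]=0
        w=gr*(gr>.6*gr.max());o.append(c+nn*(w@s/w.sum()))
    return np.array(o)
def W(pts,z): return np.array([ray("top",p,z)[:2] for p in pts])
def rep(name,pts,z):
    w=W(pts,z);c,d=line(0,w*1000)
    a=np.degrees(np.arctan2(d[1],d[0]));print(name,"mid",w.mean(0).round(4),"ang",a.round(2),"res",np.abs((w*1000-c)@[-d[1],d[0]]).max().round(2))
# ledge
rep("ledgeL",edge((208.3,226),(210,278),0),.012)
rep("ledgeR",edge((238.3,226),(240.5,277),0),.012)
rep("ledgeEnd",edge((210,279),(241,277.5),0),.012)
# dock roof
rep("roofFront",edge((194,223.5),(244,221.5),0),.066)
rep("roofL",edge((191.5,163),(194,222),0),.066)
rep("roofR",edge((241,159),(243.5,221),0),.066)
rep("roofBack",edge((191.5,162.5),(240.5,159.5),0),.066)
# cassette top z .048
rep("casR",edge((421,198),(417,239),0,h=3),.048)
rep("casRear",edge((395,238),(417,240.5),0,h=3),.048)
rep("casNose",edge((400,194),(420,196.5),0,h=3),.048)
# cradle plate
rep("crEnd",edge((383.4,257.6),(418,262.4),0,h=3),.008)
rep("crR",edge((418,262),(425.8,194),0,h=3),.008)
rep("crL",edge((383.4,257.6),(391.4,189),0,h=3),.008)
rep("crNose",edge((391.4,189),(426,193),0,h=3),.008)
hsv=cv2.cvtColor(t,cv2.COLOR_BGR2HSV)
for nm,uv,z in(("cup",(335,254),.054),("tape",(324,202),.019),("timer",(328,308),.018)):print(nm,ray("top",uv,z).round(3))
```

```text
ledgeL mid [0.5123 0.2653] ang 4.71 res 1.34
ledgeR mid [0.5141 0.197 ] ang 3.64 res 1.1
ledgeEnd mid [0.4548 0.2259] ang -85.81 res 0.92
roofFront mid [0.5736 0.2337] ang -85.61 res 2.71
roofL mid [0.6376 0.2939] ang 3.97 res 0.96
roofR mid [0.6443 0.1846] ang 3.46 res 1.15
roofBack mid [0.7105 0.244 ] ang -86.04 res 0.76
casR mid [ 0.588  -0.2023] ang -6.61 res 0.55
casRear mid [ 0.5425 -0.174 ] ang 82.77 res 1.07
casNose mid [ 0.6423 -0.1836] ang 83.23 res 0.44
crEnd mid [ 0.498  -0.1677] ang 82.68 res 1.53
crR mid [ 0.5718 -0.217 ] ang -5.64 res 2.26
crL mid [ 0.5821 -0.1357] ang -6.52 res 1.69
crNose mid [ 0.6563 -0.1867] ang 82.54 res 4.45
cup [ 0.507 -0.018  0.054]
tape [0.627 0.007 0.019]
timer [ 0.39  -0.004  0.018]
```

View pics/c2.png

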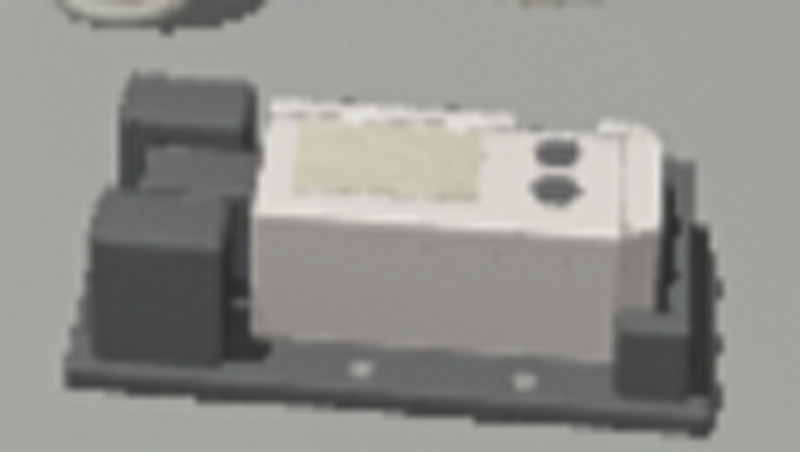

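The side crop shows the white cassette in its cradle, tail at the left (about (170,170)), with its sides free in the middle.

Measured poses:

| Item | Position (m) | Yaw | Check |
|---|---|---|---|
| Cassette origin | (0.5926, -0.1777) | -6.9° | length 100.3 mm |
| Dock mouth | (0.5735, 0.2351) | 4° | ledge width 68 mm, depth 137 mm |

I'll now move above the cassette.

Call:
{"api": "carry_out", "payload": {
  "deltas": [
    {"linear": [20, -38.6, 0], "dr": [0, 0, 5]},
    {"linear": [20, -38.6, 0], "dr": [0, 0, 5]},
    {"linear": [20, -38.6, 0], "dr": [0, 0, 5]},
    {"linear": [20, -38.6, 0], "dr": [0, 0, 5]},
    {"linear": [20, -38.6, 0], "dr": [0, 0, 5]},
    {"linear": [20, -38.6, 0], "dr": [0, 0, 5]},
    {"linear": [20, -38.6, 0], "dr": [0, 0, 5]},
    {"linear": [20, -38.6, 0], "dr": [0, 0, 5]},
    {"linear": [20, -38.6, 0], "dr": [0, 0, 5]},
    {"linear": [20, -38.6, 0], "dr": [0, 0, 5]},
    {"linear": [20, -38.6, 0], "dr": [0, 0, 5]},
    {"linear": [20, -38.6, 0], "dr": [0, 0, 5]}
  ],
  "claw": 8.54
}}

```text
time_s: 1.1
eef_pos: [0.3914, 0.2064, 0.2312]
tool_rot: [-180.0, 0.0, 167.1]
contact_force: [0.2, 0.6, -0.2]
finger_gap: 0.0851
gripper_force: 0.0
```

Call:
{"api": "carry_out", "payload": {
  "deltas": [
    {"linear": [20, -38.6, 0], "dr": [0, 0, 5.8]},
    {"linear": [20, -38.6, 0], "dr": [0, 0, 5.8]},
    {"linear": [20, -38.6, 0], "dr": [0, 0, 5.8]},
    {"linear": [20, -38.6, 0], "dr": [0, 0, 5.8]},
    {"linear": [20, -38.6, 0], "dr": [0, 0, 5.8]},
    {"linear": [20, -38.6, 0], "dr": [0, 0, 5.8]},
    {"linear": [20, -38.6, 0], "dr": [0, 0, 5.8]},
    {"linear": [20, -38.6, 0], "dr": [0, 0, 5.8]},
    {"linear": [20, -38.6, 0], "dr": [0, 0, 5.8]},
    {"linear": [20, -38.6, 0], "dr": [0, 0, 5.8]},
    {"linear": [20, -38.6, 0], "dr": [0, 0, 5.8]},
    {"linear": [20, -38.6, -5], "dr": [0, 0, 5.8]}
  ]
}}

```text
time_s: 2.1
eef_pos: [0.5957, -0.1819, 0.195]
tool_rot: [-179.8, 0.7, 173.0]
contact_force: [0.9, -0.9, 0.9]
finger_gap: 0.0853
gripper_force: 0.0
```

Call:
{"api": "carry_out", "payload": {
  "deltas": [
    {"linear": [0, 0, -3], "dr": [0, 0, 0]},
    {"linear": [0, 0, -5], "dr": [0, 0, 0]},
    {"linear": [0, 0, -5], "dr": [0, 0, 0]},
    {"linear": [0, 0, -5], "dr": [0, 0, 0]}
  ]
}}

```text
time_s: 2.43
eef_pos: [0.5896, -0.1759, 0.1391]
tool_rot: [180.0, -0.1, 173.1]
contact_force: [0.7, 1.0, 0.3]
finger_gap: 0.0851
gripper_force: 0.0
```

Run:
```python
from h import *
s=viewer.snapshot("side");t=viewer.snapshot("top")
k=cv2.INTER_CUBIC
cv2.imwrite("pics/c3.png",np.hstack([cv2.resize(s[210:350,280:420],(400,400),interpolation=k),cv2.resize(t[150:270,350:470],(400,400),interpolation=k)]))
print(telemetry.get_obs()["eef_pos"],telemetry.get_obs()["tool_rot"])
```

```text
[ 0.59086471 -0.17647287  0.14111606] [-1.79971523e+02  1.07333724e-01  1.73131856e+02]
```

View pics/c3.png

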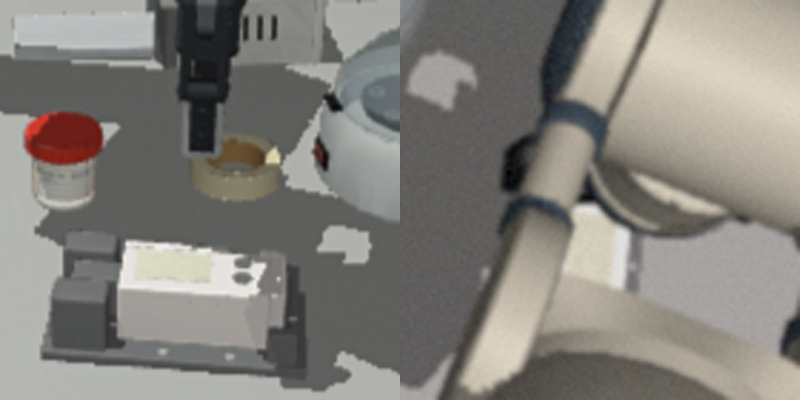

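The side crop shows the gripper column at x≈202, centred over the cassette (118 to 285). Next: lower and grip.

Call:
{"api": "carry_out", "payload": {
  "deltas": [
    {"linear": [0, -0.1, -3], "dr": [0, 0, 0]},
    {"linear": [0, -0.1, -5.5], "dr": [0, 0, 0]},
    {"linear": [0, -0.1, -8], "dr": [0, 0, 0]},
    {"linear": [0, -0.1, -10], "dr": [0, 0, 0]},
    {"linear": [0, -0.1, -11.5], "dr": [0, 0, 0]},
    {"linear": [0, -0.1, -12.3], "dr": [0, 0, 0]},
    {"linear": [0, -0.1, -12.6], "dr": [0, 0, 0]},
    {"linear": [0, -0.1, -12.6], "dr": [0, 0, 0]},
    {"linear": [0, -0.1, -12.6], "dr": [0, 0, 0]}
  ]
}}

```text
time_s: 3.28
eef_pos: [0.5908, -0.1778, 0.0149]
tool_rot: [-180.0, 0.1, 173.1]
contact_force: [-1.0, -0.2, 0.7]
finger_gap: 0.0855
gripper_force: 0.0
```

Call:
{"api": "carry_out", "payload": {
  "deltas": [
    {"linear": [0, 0, 0], "dr": [0, 0, 0]},
    {"linear": [0, 0, 0], "dr": [0, 0, 0]},
    {"linear": [0, 0, 0], "dr": [0, 0, 0]},
    {"linear": [0, 0, 0], "dr": [0, 0, 0]},
    {"linear": [0, 0, 0], "dr": [0, 0, 0]},
    {"linear": [0, 0, 0], "dr": [0, 0, 0]},
    {"linear": [0, 0, 0], "dr": [0, 0, 0]},
    {"linear": [0, 0, 0], "dr": [0, 0, 0]}
  ],
  "claw": 4.6,
  "squeeze": 40
}}

```text
time_s: 3.95
eef_pos: [0.5903, -0.1778, 0.0144]
tool_rot: [-180.0, 0.1, 173.1]
contact_force: [-1.7, -0.3, 8.7]
finger_gap: 0.0495
gripper_force: 41.7
```

Call:
{"api": "carry_out", "payload": {
  "deltas": [
    {"linear": [0, 0, 0.5], "dr": [0, 0, 0]},
    {"linear": [0, 0, 1.5], "dr": [0, 0, 0]},
    {"linear": [0, 0, 3], "dr": [0, 0, 0]},
    {"linear": [0, 0, 5], "dr": [0, 0, 0]},
    {"linear": [0, 0, 7], "dr": [0, 0, 0]},
    {"linear": [0, 0, 9], "dr": [0, 0, 0]},
    {"linear": [0, 0, 11], "dr": [0, 0, 0]},
    {"linear": [0, 0, 12.5], "dr": [0, 0, 0]},
    {"linear": [0, 0, 13], "dr": [0, 0, 0]},
    {"linear": [0, 0, 13], "dr": [0, 0, 0]}
  ]
}}

```text
time_s: 4.78
eef_pos: [0.5905, -0.1778, 0.1453]
tool_rot: [-180.0, 0.1, 173.1]
contact_force: [0.9, 0.6, -2.4]
finger_gap: 0.0498
gripper_force: 42.2
```

Call:
{"api": "carry_out", "payload": {
  "deltas": [
    {"linear": [-0.3, 1.5, 0], "dr": [0, 0, 0.5]},
    {"linear": [-0.8, 4, 0], "dr": [0, 0, 1]},
    {"linear": [-1.5, 7.5, 0], "dr": [0, 0, 2]},
    {"linear": [-2.2, 11, 0], "dr": [0, 0, 3]},
    {"linear": [-2.9, 14.5, 0], "dr": [0, 0, 4]},
    {"linear": [-3.6, 18, 0], "dr": [0, 0, 5]},
    {"linear": [-4.2, 21.5, 0], "dr": [0, 0, 6]},
    {"linear": [-4.8, 25, 0], "dr": [0, 0, 7]},
    {"linear": [-5.5, 28.5, 0], "dr": [0, 0, 8]},
    {"linear": [-6.2, 32, 0], "dr": [0, 0, 9]},
    {"linear": [-6.9, 35.5, 0], "dr": [0, 0, 10]},
    {"linear": [-7.4, 38.5, 0], "dr": [0, 0, 10.5]}
  ]
}}

```text
time_s: 5.78
eef_pos: [0.5139, 0.2097, 0.1425]
tool_rot: [-180.0, -0.1, -176.3]
contact_force: [1.1, -0.6, -2.0]
finger_gap: 0.0493
gripper_force: 42.3
```

Call:
{"api": "carry_out", "payload": {
  "deltas": [
    {"linear": [-0.3, 1.6, 0], "dr": [0, 0, 0.4]},
    {"linear": [-0.5, 2.4, 0], "dr": [0, 0, 0.4]},
    {"linear": [-0.5, 2.4, 0], "dr": [0, 0, 0.4]},
    {"linear": [-0.5, 2.4, 0], "dr": [0, 0, 0.4]},
    {"linear": [-0.5, 2.4, 0], "dr": [0, 0, 0.4]}
  ]
}}

```text
time_s: 6.2
eef_pos: [0.5109, 0.2303, 0.1432]
tool_rot: [-180.0, -0.0, -176.0]
contact_force: [-0.3, 0.5, -1.4]
finger_gap: 0.0494
gripper_force: 42.3
```

Run:
```python
from h import *
o=telemetry.get_obs();print(o["eef_pos"],o["tool_rot"],o["contact_force"],o["finger_gap"])
s=viewer.snapshot("side");t=viewer.snapshot("top")
k=cv2.INTER_CUBIC
cv2.imwrite("pics/c4.png",np.hstack([cv2.resize(s[130:270,260:400],(400,400),interpolation=k),cv2.resize(t[150:300,160:310],(400,400),interpolation=k)]))
```

```text
[0.51087362 0.23033761 0.14324028] [-1.79974722e+02 -4.47206937e-02 -1.76049624e+02] [-0.25135319  0.45041316 -1.39400241] 0.049361410117304653
```

View pics/c4.png

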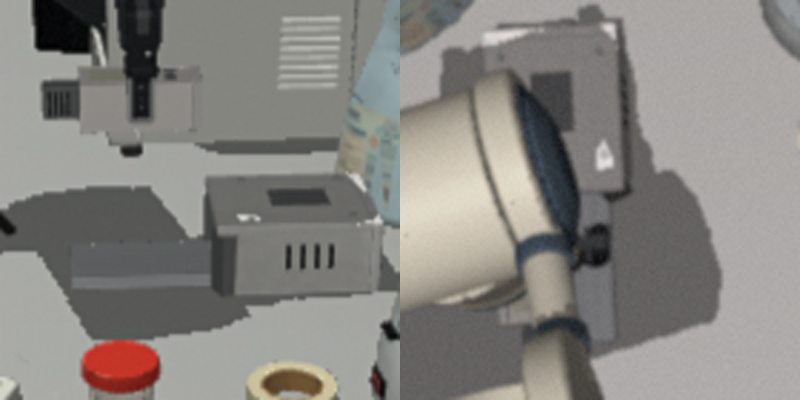

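The cassette hangs level in the gripper, nose towards the dock, above the ledge (side crop (75,265) to (210,265)). I'll lower it and watch for contact.

Call:
{"api": "carry_out", "payload": {
  "deltas": [
    {"linear": [0, 0.05, -1.5], "dr": [0, 0, 0]},
    {"linear": [0, 0.05, -4], "dr": [0, 0, 0]},
    {"linear": [0, 0.05, -6.5], "dr": [0, 0, 0]},
    {"linear": [0, 0.05, -9], "dr": [0, 0, 0]},
    {"linear": [0, 0.05, -10.5], "dr": [0, 0, 0]},
    {"linear": [0, 0.05, -11.4], "dr": [0, 0, 0]},
    {"linear": [0, 0.05, -11.8], "dr": [0, 0, 0]},
    {"linear": [0, 0.05, -12.0], "dr": [0, 0, 0]},
    {"linear": [0, 0.05, -12.1], "dr": [0, 0, 0]},
    {"linear": [0, 0.05, -12.2], "dr": [0, 0, 0]},
    {"linear": [0, 0.05, -12.2], "dr": [0, 0, 0]}
  ]
}}

```text
time_s: 7.22
eef_pos: [0.5114, 0.232, 0.0223]
tool_rot: [180.0, 0.1, -176.0]
contact_force: [-0.3, 0.1, -2.2]
finger_gap: 0.0497
gripper_force: 42.3
```

Call:
{"api": "carry_out", "payload": {
  "deltas": [
    {"linear": [0, 0, -0.1], "dr": [0, 0, 0]},
    {"linear": [0, 0, -0.2], "dr": [0, 0, 0]},
    {"linear": [0, 0, -0.2], "dr": [0, 0, 0]}
  ]
}}

```text
time_s: 7.47
eef_pos: [0.511, 0.232, 0.0197]
tool_rot: [180.0, 0.0, -176.0]
contact_force: [-0.2, 0.6, -1.8]
finger_gap: 0.0497
gripper_force: 42.3
```

Call:
{"api": "carry_out", "payload": {
  "deltas": [
    {"linear": [0, 0, -0.05], "dr": [0, 0, 0]},
    {"linear": [0, 0, -0.1], "dr": [0, 0, 0]},
    {"linear": [0, 0, -0.1], "dr": [0, 0, 0]}
  ]
}}

```text
time_s: 7.72
eef_pos: [0.5109, 0.2319, 0.0186]
tool_rot: [180.0, -0.0, -176.0]
contact_force: [0.3, 0.4, -2.9]
finger_gap: 0.0493
gripper_force: 42.3
```

Call:
{"api": "carry_out", "payload": {
  "deltas": [
    {"linear": [0, 0, -0.05], "dr": [0, 0, 0]},
    {"linear": [0, 0, -0.1], "dr": [0, 0, 0]},
    {"linear": [0, 0, -0.1], "dr": [0, 0, 0]}
  ]
}}

```text
time_s: 7.97
eef_pos: [0.511, 0.232, 0.0184]
tool_rot: [180.0, 0.0, -176.0]
contact_force: [-5.0, -0.7, 15.7]
finger_gap: 0.0494
gripper_force: 44.4
```

Contact at z 0.0184 as predicted. Release and rise.

Call:
{"api": "carry_out", "payload": {
  "deltas": [
    {"linear": [0, 0, 0.1], "dr": [0, 0, 0]},
    {"linear": [0, 0, 0.1], "dr": [0, 0, 0]}
  ]
}}

```text
time_s: 8.13
eef_pos: [0.5111, 0.232, 0.0188]
tool_rot: [180.0, 0.0, -176.0]
contact_force: [0.0, 0.6, -2.9]
finger_gap: 0.0494
gripper_force: 42.3
```

Call:
{"api": "carry_out", "payload": {
  "deltas": [
    {"linear": [0, 0, 0], "dr": [0, 0, 0]},
    {"linear": [0, 0, 0], "dr": [0, 0, 0]},
    {"linear": [0, 0, 0], "dr": [0, 0, 0]},
    {"linear": [0, 0, 0], "dr": [0, 0, 0]},
    {"linear": [0, 0, 0], "dr": [0, 0, 0]},
    {"linear": [0, 0, 0], "dr": [0, 0, 0]}
  ],
  "claw": 8.5
}}

```text
time_s: 8.63
eef_pos: [0.5109, 0.232, 0.0185]
tool_rot: [-180.0, -0.0, -176.0]
contact_force: [-0.1, 0.4, 0.7]
finger_gap: 0.0849
gripper_force: 0.0
```

Call:
{"api": "carry_out", "payload": {
  "deltas": [
    {"linear": [0, 0, 1.5], "dr": [0, 0, 0]},
    {"linear": [0, 0, 4], "dr": [0, 0, 0]},
    {"linear": [0, 0, 7], "dr": [0, 0, 0]},
    {"linear": [0, 0, 10], "dr": [0, 0, 0]},
    {"linear": [-3, 0, 12], "dr": [0, 0, 0]},
    {"linear": [-7, -0.5, 12], "dr": [0, 0, 0]},
    {"linear": [-11, -0.7, 12], "dr": [0, 0, 0]},
    {"linear": [-11, -0.7, 12], "dr": [0, 0, 0]},
    {"linear": [-11, -0.7, 12], "dr": [0, 0, 0]}
  ]
}}

```text
time_s: 9.38
eef_pos: [0.3988, 0.2247, 0.1389]
tool_rot: [-180.0, -0.1, -175.9]
contact_force: [1.6, 0.1, 0.6]
finger_gap: 0.0852
gripper_force: 0.0
```

Run:
```python
from h import *
o=telemetry.get_obs();print(o["eef_pos"],o["tool_rot"],o["contact_force"],o["finger_gap"])
s=viewer.snapshot("side");t=viewer.snapshot("top")
cv2.imwrite("pics/s5.png",s);cv2.imwrite("pics/t5.png",t)
k=cv2.INTER_CUBIC
cv2.imwrite("pics/c5.png",np.hstack([cv2.resize(s[170:250,260:400],(420,240),interpolation=k),cv2.resize(t[210:300,195:255],(160,240),interpolation=k)]))
```

```text
[0.3988103  0.22467078 0.13889735] [-1.79982500e+02 -5.57582288e-02 -1.75931857e+02] [1.59760094 0.09031102 0.57231513] 0.08518717874481799
```

View pics/c5.png

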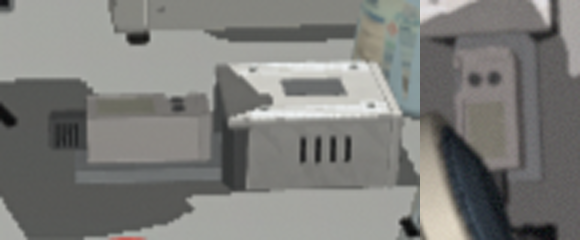

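The cassette lies flat on the ledge, nose at the mouth. Now measuring its lateral offset and yaw against the ledge.

Run:
```python
from h import *
t=cv2.imread("pics/t5.png");g=cv2.cvtColor(t,cv2.COLOR_BGR2GRAY)
# crop scale: 60/160=.375 x, 90/240=.375 y, origin (195,210)
u=np.array([np.cos(np.radians(4)),np.sin(np.radians(4))]);n=np.array([-u[1],u[0]])
L=[];Rr=[];G=[];GL=[]
for row in range(232,272,2):
    v=g[row-1:row+2].mean(0).astype(float)
    s=np.convolve(v,[.25,.5,.25],'same');d=np.gradient(s)
    pk=[(c,round(d[c],1)) for c in range(200,252) if abs(d[c])>4 and abs(d[c])>=max(abs(d[c-1]),abs(d[c+1]))]
    print(row,[(c,s_) for c,s_ in pk])
for z,lab,lats in((.052,"cas top",( .1945+.025,.1945-.025)),(.012,"ledge",(.1945+.035,.1945-.035))):
    for l in lats:
        print(lab,[proj("top",[*(a*u+l*n),z]).round(1).tolist() for a in(.5,.55)])
print("nose",proj("top",[*(.5785*u+.1945*n),.052]),"side nose",proj("side",[*(.5785*u+.1695*n),.052]),"side rear",proj("side",[*(.4785*u+.1695*n),.052]))
```

```text
232 [(207, np.float64(8.1)), (211, np.float64(6.7)), (230, np.float64(-13.9)), (233, np.float64(8.0)), (238, np.float64(-7.7)), (250, np.float64(23.8))]
234 [(207, np.float64(8.8)), (211, np.float64(7.6)), (230, np.float64(-17.5)), (233, np.float64(10.3)), (238, np.float64(-8.6)), (250, np.float64(24.1))]
236 [(210, np.float64(9.0)), (213, np.float64(-4.9)), (216, np.float64(4.2)), (221, np.float64(-7.4)), (224, np.float64(8.0)), (230, np.float64(-17.5)), (233, np.float64(10.2)), (238, np.float64(-8.0)), (250, np.float64(22.9))]
238 [(210, np.float64(7.7)), (213, np.float64(-16.4)), (217, np.float64(13.5)), (220, np.float64(-15.9)), (225, np.float64(18.5)), (230, np.float64(-16.8)), (233, np.float64(10.0)), (238, np.float64(-8.3)), (251, np.float64(12.5))]
240 [(210, np.float64(6.8)), (213, np.float64(-19.5)), (217, np.float64(17.0)), (220, np.float64(-15.0)), (225, np.float64(16.6)), (230, np.float64(-17.6)), (233, np.float64(10.4)), (238, np.float64(-8.5))]
242 [(210, np.float64(9.2)), (213, np.float64(-9.8)), (217, np.float64(9.8)), (220, np.float64(-5.5)), (224, np.float64(6.6)),
[... 1572 characters left out ...]
t64(-8.9))]
266 [(201, np.float64(-25.4)), (215, np.float64(20.2)), (227, np.float64(4.2)), (231, np.float64(-18.7)), (234, np.float64(11.4)), (239, np.float64(-8.2))]
268 [(202, np.float64(-26.8)), (217, np.float64(22.6)), (231, np.float64(-18.7)), (234, np.float64(11.4)), (239, np.float64(-8.6))]
270 [(203, np.float64(-24.7)), (218, np.float64(28.9)), (231, np.float64(-17.9)), (234, np.float64(10.8)), (239, np.float64(-8.0))]
cas top [[209.8, 263.9], [208.8, 241.0]]
cas top [[232.8, 262.5], [231.8, 239.6]]
ledge [[208.9, 265.1], [207.9, 243.0]]
ledge [[240.1, 263.2], [239.0, 241.1]]
nose [219.73419521 227.36945215] side nose [330.63576171 208.05946967] side rear [288.93043579 209.01148314]
```

The ledge's right edge is at x≈238.5 and the cassette's foot edge at ≈233.3. That gap is about 11 mm against a nominal 10 mm, so it is roughly 1 mm too far +y with correct yaw. Now taking the tail grip.

Call:
{"api": "carry_out", "payload": {
  "deltas": [
    {"linear": [2.5, 0.1, 0], "dr": [0, 0, 0]},
    {"linear": [4.5, 0.24, 0], "dr": [0, 0, 0]},
    {"linear": [4.5, 0.24, -2], "dr": [0, 0, 0]},
    {"linear": [4.5, 0.24, -4.5], "dr": [0, 0, 0]},
    {"linear": [4.5, 0.24, -7], "dr": [0, 0, 0]},
    {"linear": [4.5, 0.24, -9], "dr": [0, 0, 0]},
    {"linear": [4.5, 0.24, -10.5], "dr": [0, 0, 0]},
    {"linear": [4.5, 0.24, -11.5], "dr": [0, 0, 0]},
    {"linear": [4.5, 0.24, -11.9], "dr": [0, 0, 0]},
    {"linear": [4.5, 0.24, -11.9], "dr": [0, 0, 0]},
    {"linear": [4.5, 0.24, -11.9], "dr": [0, 0, 0]}
  ]
}}

```text
time_s: 10.4
eef_pos: [0.4465, 0.2275, 0.02]
tool_rot: [180.0, 0.0, -176.0]
contact_force: [0.3, 0.3, 0.8]
finger_gap: 0.0852
gripper_force: 0.0
```

Call:
{"api": "carry_out", "payload": {
  "deltas": [
    {"linear": [0, 0, 0], "dr": [0, 0, 0]},
    {"linear": [0, 0, 0], "dr": [0, 0, 0]},
    {"linear": [0, 0, 0], "dr": [0, 0, 0]},
    {"linear": [0, 0, 0], "dr": [0, 0, 0]},
    {"linear": [0, 0, 0], "dr": [0, 0, 0]},
    {"linear": [0, 0, 0], "dr": [0, 0, 0]},
    {"linear": [0, 0, 0], "dr": [0, 0, 0]},
    {"linear": [0, 0, 0], "dr": [0, 0, 0]},
    {"linear": [0, 0, 0], "dr": [0, 0, 0]},
    {"linear": [0, 0, 0], "dr": [0, 0, 0]},
    {"linear": [0, 0, 0], "dr": [0, 0, 0]}
  ],
  "claw": 1.5,
  "squeeze": 45
}}

```text
time_s: 11.32
eef_pos: [0.4461, 0.2274, 0.02]
tool_rot: [180.0, 0.0, -176.0]
contact_force: [-0.3, -0.5, 7.6]
finger_gap: 0.0194
gripper_force: 46.7
```

Tail gripped (gap 19.4 mm). Now advancing along the dock axis, correcting about 1 mm sideways.

Call:
{"api": "carry_out", "payload": {
  "deltas": [
    {"linear": [0.2, 0.0, 0.05], "dr": [0, 0, 0]},
    {"linear": [0.5, 0.0, 0.05], "dr": [0, 0, 0]},
    {"linear": [0.8, 0.0, 0.05], "dr": [0, 0, 0]},
    {"linear": [1.1, 0.0, 0.05], "dr": [0, 0, 0]},
    {"linear": [1.4, 0.0, 0.05], "dr": [0, 0, 0]},
    {"linear": [1.7, 0.02, 0.05], "dr": [0, 0, 0]},
    {"linear": [2.0, 0.04, 0.05], "dr": [0, 0, 0]},
    {"linear": [2.2, 0.05, 0.05], "dr": [0, 0, 0]},
    {"linear": [2.4, 0.07, 0.05], "dr": [0, 0, 0]},
    {"linear": [2.6, 0.08, 0.05], "dr": [0, 0, 0]}
  ]
}}

```text
time_s: 12.15
eef_pos: [0.4721, 0.2281, 0.0201]
tool_rot: [-180.0, -0.0, -176.0]
contact_force: [0.8, 0.2, -1.4]
finger_gap: 0.0194
gripper_force: 45.4
```

Call:
{"api": "carry_out", "payload": {
  "deltas": [
    {"linear": [0.2, 0.014, 0], "dr": [0, 0, 0]},
    {"linear": [0.4, 0.03, 0], "dr": [0, 0, 0]},
    {"linear": [0.6, 0.04, 0], "dr": [0, 0, 0]},
    {"linear": [0.8, 0.055, 0], "dr": [0, 0, 0]}
  ]
}}

```text
time_s: 12.48
eef_pos: [0.4801, 0.2287, 0.0201]
tool_rot: [-180.0, -0.0, -176.0]
contact_force: [-0.3, -0.8, -2.3]
finger_gap: 0.0192
gripper_force: 45.4
```

Call:
{"api": "carry_out", "payload": {
  "deltas": [
    {"linear": [0.2, 0.014, -0.02], "dr": [0, 0, 0]},
    {"linear": [0.4, 0.03, -0.03], "dr": [0, 0, 0]},
    {"linear": [0.6, 0.04, -0.03], "dr": [0, 0, 0]},
    {"linear": [0.8, 0.055, -0.03], "dr": [0, 0, 0]},
    {"linear": [1.0, 0.07, -0.03], "dr": [0, 0, 0]}
  ]
}}

```text
time_s: 12.9
eef_pos: [0.4899, 0.2293, 0.02]
tool_rot: [-180.0, -0.0, -176.0]
contact_force: [-2.7, 1.1, 4.9]
finger_gap: 0.0193
gripper_force: 46.3
```

Call:
{"api": "carry_out", "payload": {
  "deltas": [
    {"linear": [0.2, 0.014, 0], "dr": [0, 0, 0]},
    {"linear": [0.4, 0.03, 0], "dr": [0, 0, 0]},
    {"linear": [0.6, 0.04, 0], "dr": [0, 0, 0]},
    {"linear": [0.8, 0.055, 0], "dr": [0, 0, 0]}
  ]
}}

```text
time_s: 13.23
eef_pos: [0.498, 0.23, 0.02]
tool_rot: [180.0, -0.0, -176.0]
contact_force: [-3.3, 0.4, 5.9]
finger_gap: 0.0191
gripper_force: 46.4
```

Call:
{"api": "carry_out", "payload": {
  "deltas": [
    {"linear": [0.2, 0.014, 0.02], "dr": [0, 0, 0]},
    {"linear": [0.4, 0.03, 0.02], "dr": [0, 0, 0]},
    {"linear": [0.6, 0.04, 0.02], "dr": [0, 0, 0]},
    {"linear": [0.8, 0.055, 0.02], "dr": [0, 0, 0]}
  ]
}}

```text
time_s: 13.57
eef_pos: [0.5061, 0.2305, 0.02]
tool_rot: [180.0, -0.0, -176.0]
contact_force: [-1.0, -0.4, 2.0]
finger_gap: 0.0194
gripper_force: 45.8
```

Call:
{"api": "carry_out", "payload": {
  "deltas": [
    {"linear": [0.1, 0.007, 0], "dr": [0, 0, 0]},
    {"linear": [0.2, 0.014, 0], "dr": [0, 0, 0]},
    {"linear": [0.3, 0.02, 0], "dr": [0, 0, 0]},
    {"linear": [0.4, 0.03, 0], "dr": [0, 0, 0]}
  ]
}}

```text
time_s: 13.9
eef_pos: [0.5096, 0.2306, 0.02]
tool_rot: [-180.0, -0.0, -176.0]
contact_force: [-3.1, -1.6, 4.3]
finger_gap: 0.0191
gripper_force: 46.3
```

Call:
{"api": "carry_out", "payload": {
  "deltas": [
    {"linear": [0.1, 0.007, 0], "dr": [0, 0, 0]},
    {"linear": [0.2, 0.014, 0], "dr": [0, 0, 0]},
    {"linear": [0.3, 0.02, 0], "dr": [0, 0, 0]},
    {"linear": [0.4, 0.03, 0], "dr": [0, 0, 0]}
  ]
}}

```text
time_s: 14.23
eef_pos: [0.5135, 0.2309, 0.02]
tool_rot: [-180.0, -0.1, -176.0]
contact_force: [-7.3, -3.1, 9.0]
finger_gap: 0.0192
gripper_force: 46.8
```

Call:
{"api": "carry_out", "payload": {
  "deltas": [
    {"linear": [0.1, 0.007, 0], "dr": [0, 0, 0]},
    {"linear": [0.2, 0.014, 0], "dr": [0, 0, 0]},
    {"linear": [0.3, 0.02, 0], "dr": [0, 0, 0]},
    {"linear": [0.4, 0.03, 0], "dr": [0, 0, 0]}
  ]
}}

```text
time_s: 14.57
eef_pos: [0.517, 0.231, 0.02]
tool_rot: [-180.0, -0.1, -176.0]
contact_force: [-6.9, -5.0, 9.7]
finger_gap: 0.0192
gripper_force: 46.9
```

The ball was met near TCP x≈0.512. Going on in small steps, feeling for the click about 20 to 25 mm later.

Call:
{"api": "carry_out", "payload": {
  "deltas": [
    {"linear": [0.1, 0.007, 0.02], "dr": [0, 0, 0]},
    {"linear": [0.2, 0.014, 0.02], "dr": [0, 0, 0]},
    {"linear": [0.3, 0.02, 0.02], "dr": [0, 0, 0]},
    {"linear": [0.4, 0.03, 0.02], "dr": [0, 0, 0]}
  ]
}}

```text
time_s: 14.9
eef_pos: [0.5209, 0.2312, 0.02]
tool_rot: [-180.0, -0.1, -176.0]
contact_force: [-6.3, -6.0, 5.4]
finger_gap: 0.0195
gripper_force: 46.5
```

Call:
{"api": "carry_out", "payload": {
  "deltas": [
    {"linear": [0.1, 0.007, 0], "dr": [0, 0, 0]},
    {"linear": [0.2, 0.014, 0], "dr": [0, 0, 0]},
    {"linear": [0.3, 0.02, 0], "dr": [0, 0, 0]},
    {"linear": [0.4, 0.03, 0], "dr": [0, 0, 0]}
  ]
}}

```text
time_s: 15.23
eef_pos: [0.5253, 0.2315, 0.02]
tool_rot: [-180.0, -0.1, -176.0]
contact_force: [-3.0, -6.1, 2.9]
finger_gap: 0.0191
gripper_force: 46.2
```

Call:
{"api": "carry_out", "payload": {
  "deltas": [
    {"linear": [0.1, 0.007, 0], "dr": [0, 0, 0]},
    {"linear": [0.2, 0.014, 0], "dr": [0, 0, 0]},
    {"linear": [0.3, 0.02, 0], "dr": [0, 0, 0]}
  ]
}}

```text
time_s: 15.48
eef_pos: [0.5287, 0.2317, 0.02]
tool_rot: [-180.0, -0.0, -176.0]
contact_force: [-2.1, -6.2, 1.9]
finger_gap: 0.019
gripper_force: 46.0
```

Call:
{"api": "carry_out", "payload": {
  "deltas": [
    {"linear": [0.07, 0.005, 0], "dr": [0, 0, 0]},
    {"linear": [0.14, 0.01, 0], "dr": [0, 0, 0]},
    {"linear": [0.2, 0.014, 0], "dr": [0, 0, 0]}
  ]
}}

```text
time_s: 15.73
eef_pos: [0.5308, 0.2318, 0.02]
tool_rot: [-180.0, -0.0, -176.0]
contact_force: [-3.1, -7.0, 2.3]
finger_gap: 0.0191
gripper_force: 46.0
```

Call:
{"api": "carry_out", "payload": {
  "deltas": [
    {"linear": [0.07, 0.005, 0], "dr": [0, 0, 0]},
    {"linear": [0.14, 0.01, 0], "dr": [0, 0, 0]},
    {"linear": [0.14, 0.01, 0], "dr": [0, 0, 0]}
  ]
}}

```text
time_s: 15.98
eef_pos: [0.5324, 0.232, 0.02]
tool_rot: [-180.0, -0.0, -176.0]
contact_force: [-1.0, -6.4, 0.5]
finger_gap: 0.0195
gripper_force: 45.8
```

Call:
{"api": "carry_out", "payload": {
  "deltas": [
    {"linear": [0.07, 0.005, 0], "dr": [0, 0, 0]},
    {"linear": [0.14, 0.01, 0], "dr": [0, 0, 0]},
    {"linear": [0.14, 0.01, 0], "dr": [0, 0, 0]}
  ]
}}

```text
time_s: 16.23
eef_pos: [0.5337, 0.2321, 0.02]
tool_rot: [-180.0, -0.0, -176.0]
contact_force: [-1.7, -6.5, -0.2]
finger_gap: 0.0193
gripper_force: 45.8
```

Call:
{"api": "carry_out", "payload": {
  "deltas": [
    {"linear": [0.06, 0.004, 0], "dr": [0, 0, 0]},
    {"linear": [0.12, 0.008, 0], "dr": [0, 0, 0]},
    {"linear": [0.12, 0.008, 0], "dr": [0, 0, 0]}
  ]
}}

```text
time_s: 16.48
eef_pos: [0.5349, 0.2322, 0.02]
tool_rot: [-180.0, -0.0, -176.0]
contact_force: [-0.8, -6.7, -0.5]
finger_gap: 0.0195
gripper_force: 45.8
```

Call:
{"api": "carry_out", "payload": {
  "deltas": [
    {"linear": [0.06, 0.004, 0], "dr": [0, 0, 0]},
    {"linear": [0.12, 0.008, 0], "dr": [0, 0, 0]},
    {"linear": [0.12, 0.008, 0], "dr": [0, 0, 0]}
  ]
}}

```text
time_s: 16.73
eef_pos: [0.5362, 0.2323, 0.02]
tool_rot: [-180.0, -0.0, -176.0]
contact_force: [-0.4, -5.7, -0.2]
finger_gap: 0.0193
gripper_force: 45.7
```

Call:
{"api": "carry_out", "payload": {
  "deltas": [
    {"linear": [0.06, 0.004, 0], "dr": [0, 0, 0]},
    {"linear": [0.12, 0.008, 0], "dr": [0, 0, 0]},
    {"linear": [0.12, 0.008, 0], "dr": [0, 0, 0]}
  ]
}}

```text
time_s: 16.98
eef_pos: [0.5376, 0.2324, 0.02]
tool_rot: [-180.0, 0.0, -176.0]
contact_force: [1.2, -6.3, -0.1]
finger_gap: 0.0194
gripper_force: 45.7
```

Call:
{"api": "carry_out", "payload": {
  "deltas": [
    {"linear": [0.06, 0.004, 0], "dr": [0, 0, 0]},
    {"linear": [0.12, 0.008, 0], "dr": [0, 0, 0]},
    {"linear": [0.12, 0.008, 0], "dr": [0, 0, 0]}
  ]
}}

```text
time_s: 17.23
eef_pos: [0.5389, 0.2325, 0.0201]
tool_rot: [-180.0, 0.0, -176.0]
contact_force: [0.8, -6.0, -1.3]
finger_gap: 0.0194
gripper_force: 45.7
```

Call:
{"api": "carry_out", "payload": {
  "deltas": [
    {"linear": [0.06, 0.004, 0], "dr": [0, 0, 0]},
    {"linear": [0.12, 0.008, 0], "dr": [0, 0, 0]},
    {"linear": [0.12, 0.008, 0], "dr": [0, 0, 0]}
  ]
}}

```text
time_s: 17.48
eef_pos: [0.5403, 0.2326, 0.0201]
tool_rot: [-180.0, 0.0, -176.0]
contact_force: [3.1, -6.9, -1.5]
finger_gap: 0.0193
gripper_force: 45.6
```

Call:
{"api": "carry_out", "payload": {
  "deltas": [
    {"linear": [0.06, 0.004, 0], "dr": [0, 0, 0]},
    {"linear": [0.12, 0.008, 0], "dr": [0, 0, 0]},
    {"linear": [0.12, 0.008, 0], "dr": [0, 0, 0]}
  ]
}}

```text
time_s: 17.73
eef_pos: [0.5417, 0.2328, 0.0201]
tool_rot: [-180.0, 0.1, -176.0]
contact_force: [2.1, -5.6, -1.6]
finger_gap: 0.0194
gripper_force: 45.6
```

Call:
{"api": "carry_out", "payload": {
  "deltas": [
    {"linear": [0.06, 0.004, 0], "dr": [0, 0, 0]},
    {"linear": [0.12, 0.008, 0], "dr": [0, 0, 0]},
    {"linear": [0.12, 0.008, 0], "dr": [0, 0, 0]}
  ]
}}

```text
time_s: 17.98
eef_pos: [0.543, 0.2329, 0.0201]
tool_rot: [-180.0, 0.1, -176.0]
contact_force: [3.7, -3.9, -1.2]
finger_gap: 0.0193
gripper_force: 45.5
```

Run:
```python
from h import *
o=telemetry.get_obs();print(o["eef_pos"],o["tool_rot"],o["contact_force"],o["wrist_torque"],o["joint_torque"])
s=viewer.snapshot("side");cv2.imwrite("pics/s6.png",s)
cv2.imwrite("pics/c6.png",cv2.resize(s[150:250,260:400],(798,570),interpolation=cv2.INTER_CUBIC))
```

```text
[0.54296032 0.23289741 0.02011529] [-1.79996312e+02  6.22472987e-02 -1.76024122e+02] [ 3.65184538 -3.94441223 -1.21392011] [-0.71706864 -0.38877158 -0.56959248] [  3.80281985 -91.86038017 -21.31023288   0.808922     0.57265962
  -0.59526991]
```

View pics/c6.png

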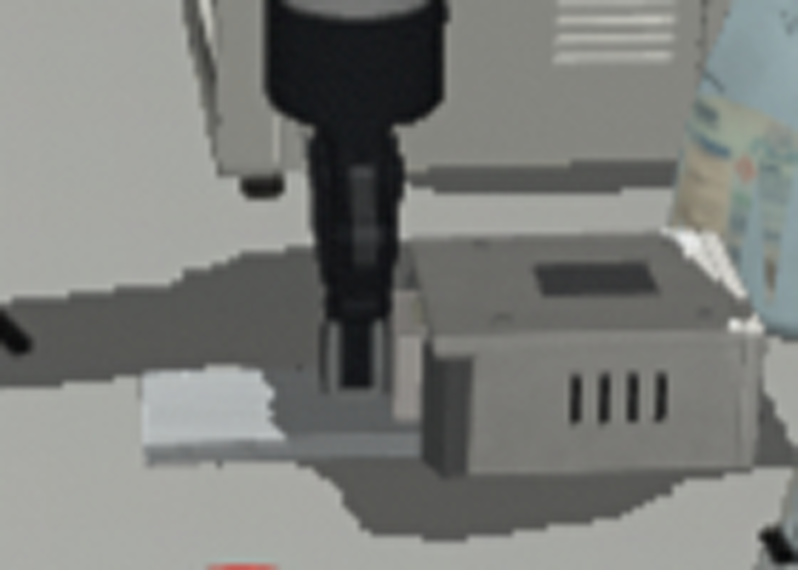

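The side crop shows the body's rear strip at (393 to 420, 350), about 12 mm outside the mouth, so the origin is about 38 mm in. Fx now pulls forward while Fy falls, so the ball is rolling into the notch.

Call:
{"api": "carry_out", "payload": {
  "deltas": [
    {"linear": [0.05, 0.004, 0], "dr": [0, 0, 0]},
    {"linear": [0.1, 0.007, 0], "dr": [0, 0, 0]},
    {"linear": [0.1, 0.007, 0], "dr": [0, 0, 0]}
  ]
}}

```text
time_s: 18.28
eef_pos: [0.5435, 0.233, 0.0201]
tool_rot: [-180.0, 0.0, -176.0]
contact_force: [1.8, -4.5, -1.9]
finger_gap: 0.0192
gripper_force: 45.6
```

Call:
{"api": "carry_out", "payload": {
  "deltas": [
    {"linear": [0.05, 0.004, 0], "dr": [0, 0, 0]},
    {"linear": [0.1, 0.007, 0], "dr": [0, 0, 0]},
    {"linear": [0.1, 0.007, 0], "dr": [0, 0, 0]}
  ]
}}

```text
time_s: 18.53
eef_pos: [0.5436, 0.233, 0.02]
tool_rot: [-180.0, -0.1, -176.0]
contact_force: [-1.9, -5.6, -0.1]
finger_gap: 0.0195
gripper_force: 45.8
```

Call:
{"api": "carry_out", "payload": {
  "deltas": [
    {"linear": [0.05, 0.004, 0], "dr": [0, 0, 0]},
    {"linear": [0.1, 0.007, 0], "dr": [0, 0, 0]},
    {"linear": [0.1, 0.007, 0], "dr": [0, 0, 0]}
  ]
}}

```text
time_s: 18.78
eef_pos: [0.5436, 0.2329, 0.02]
tool_rot: [-180.0, -0.2, -176.0]
contact_force: [-7.4, -6.2, 5.0]
finger_gap: 0.0193
gripper_force: 46.3
```

Call:
{"api": "carry_out", "payload": {
  "deltas": [
    {"linear": [0.05, 0.004, 0], "dr": [0, 0, 0]},
    {"linear": [0.1, 0.007, 0], "dr": [0, 0, 0]},
    {"linear": [0.1, 0.007, 0], "dr": [0, 0, 0]}
  ]
}}

```text
time_s: 19.03
eef_pos: [0.5437, 0.2329, 0.02]
tool_rot: [-180.0, -0.3, -176.0]
contact_force: [-13.4, -5.2, 10.0]
finger_gap: 0.0189
gripper_force: 47.0
```

Hard stop: the TCP stays at x 0.5436 while force builds at about 6 N/mm, right after the forward pull. That fits the ball clicked in and the buffer touched. I'll unload, then test with a slight pull.

Call:
{"api": "carry_out", "payload": {
  "deltas": [
    {"linear": [-0.1, -0.007, 0], "dr": [0, 0, 0]},
    {"linear": [-0.2, -0.014, 0], "dr": [0, 0, 0]},
    {"linear": [-0.3, -0.02, 0], "dr": [0, 0, 0]},
    {"linear": [-0.3, -0.02, 0], "dr": [0, 0, 0]}
  ]
}}

```text
time_s: 19.37
eef_pos: [0.5434, 0.2332, 0.0203]
tool_rot: [180.0, 0.0, -176.0]
contact_force: [2.5, -5.0, -1.4]
finger_gap: 0.0192
gripper_force: 45.4
```

Call:
{"api": "carry_out", "payload": {
  "deltas": [
    {"linear": [-0.05, -0.004, 0], "dr": [0, 0, 0]},
    {"linear": [-0.1, -0.007, 0], "dr": [0, 0, 0]},
    {"linear": [-0.1, -0.007, 0], "dr": [0, 0, 0]}
  ]
}}

```text
time_s: 19.62
eef_pos: [0.5431, 0.2332, 0.0203]
tool_rot: [180.0, 0.1, -176.0]
contact_force: [5.6, -3.9, -3.0]
finger_gap: 0.0192
gripper_force: 45.3
```

A 5.6 N pull holds it with no travel, so it is clicked in. Relax, release, rise straight up.

Call:
{"api": "carry_out", "payload": {
  "deltas": [
    {"linear": [0.1, 0.007, 0], "dr": [0, 0, 0]},
    {"linear": [0.1, 0.007, 0], "dr": [0, 0, 0]}
  ]
}}

```text
time_s: 19.78
eef_pos: [0.5435, 0.2331, 0.0202]
tool_rot: [-180.0, 0.0, -176.0]
contact_force: [2.8, -5.1, -1.8]
finger_gap: 0.0191
gripper_force: 45.5
```

Call:
{"api": "carry_out", "payload": {
  "deltas": [
    {"linear": [0, 0, 0], "dr": [0, 0, 0]},
    {"linear": [0, 0, 0], "dr": [0, 0, 0]},
    {"linear": [0, 0, 0], "dr": [0, 0, 0]},
    {"linear": [0, 0, 0], "dr": [0, 0, 0]},
    {"linear": [0, 0, 0], "dr": [0, 0, 0]},
    {"linear": [0, 0, 0], "dr": [0, 0, 0]},
    {"linear": [0, 0, 0], "dr": [0, 0, 0]},
    {"linear": [0, 0, 0], "dr": [0, 0, 0]}
  ],
  "claw": 6.5
}}

```text
time_s: 20.45
eef_pos: [0.5432, 0.2332, 0.0202]
tool_rot: [-180.0, 0.0, -176.0]
contact_force: [0.5, -0.3, -0.8]
finger_gap: 0.0652
gripper_force: 0.0
```

Call:
{"api": "carry_out", "payload": {
  "deltas": [
    {"linear": [0, 0, 1.5], "dr": [0, 0, 0]},
    {"linear": [0, 0, 4], "dr": [0, 0, 0]},
    {"linear": [0, 0, 7], "dr": [0, 0, 0]},
    {"linear": [0, 0, 10], "dr": [0, 0, 0]},
    {"linear": [-3, 0, 12], "dr": [0, 0, 0]},
    {"linear": [-6, 0, 12], "dr": [0, 0, 0]},
    {"linear": [-9, 0, 12], "dr": [0, 0, 0]},
    {"linear": [-12, 0, 12], "dr": [0, 0, 0]},
    {"linear": [-13, 0, 12], "dr": [0, 0, 0]},
    {"linear": [-13, 0, 12], "dr": [0, 0, 0]},
    {"linear": [-13, 0, 12], "dr": [0, 0, 0]}
  ]
}}

```text
time_s: 21.37
eef_pos: [0.4136, 0.2334, 0.1405]
tool_rot: [180.0, 0.1, -176.0]
contact_force: [1.1, -0.5, 0.1]
finger_gap: 0.0649
gripper_force: 0.0
```

Run:
```python
from h import *
s=viewer.snapshot("side");cv2.imwrite("pics/s7.png",s)
cv2.imwrite("pics/c7.png",cv2.resize(s[150:290,215:415],(800,560),interpolation=cv2.INTER_CUBIC))
```

```text
(no output)
```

View pics/c7.png

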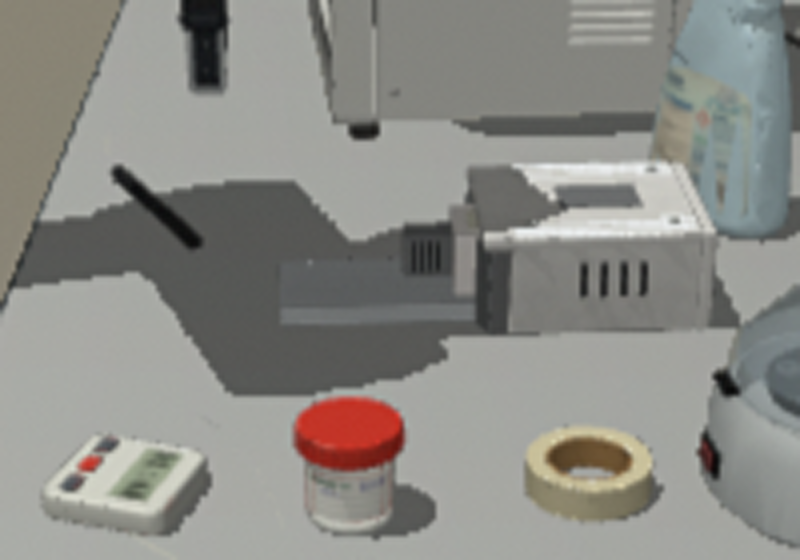

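After release the body's rear strip is still about 12 mm outside the mouth at (452 to 476, 250). Cup, tape and timer stand as before. A numeric check against the gripped picture will show whether it crept.

Run:
```python
from h import *
s8=viewer.snapshot("side")
for n,im in(("s6",cv2.imread("pics/s6.png")),("s7",cv2.imread("pics/s7.png")),("now",s8)):
    g=cv2.cvtColor(im,cv2.COLOR_BGR2GRAY)
    for a,b in((204,210),(217,222)):print(n,a,g[a:b,322:340].mean(0).round().astype(int).tolist())
```

```text
s6 204 [24, 23, 26, 47, 68, 49, 69, 112, 120, 120, 117, 115, 102, 94, 105, 109, 109, 109]
s6 217 [77, 78, 78, 88, 92, 82, 86, 124, 138, 139, 138, 120, 66, 53, 54, 55, 63, 66]
s7 204 [96, 96, 86, 85, 84, 78, 101, 118, 118, 117, 115, 114, 100, 96, 130, 133, 132, 131]
s7 217 [76, 81, 77, 82, 82, 83, 104, 136, 138, 137, 137, 119, 65, 52, 54, 64, 67, 66]
now 204 [95, 95, 87, 85, 84, 78, 101, 118, 118, 117, 115, 114, 100, 96, 130, 133, 132, 131]
now 217 [76, 80, 77, 82, 82, 83, 104, 136, 137, 137, 137, 119, 65, 52, 54, 64, 66, 65]
```

```bash
python3 -c "
from workcell import order
print(order.finish_job())"
```

```text
the job is handed in; nothing more can be done
None
```

The cassette was laid on the ledge, re-gripped by its tail and pushed into the dock; it held against a 5.6 N pull, settled back about 1 mm when I let go and then stayed put, the cup, tape roll and timer were not moved, and I handed the job in at about 21 s (no verdict was returned).

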